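# Lock the studio paper guillotine

## Robot

A 7-joint arm with a two-finger parallel gripper is mounted at the origin on the work surface. World frame = base frame: x ahead of the robot, y to its left, z up, the work surface at z = 0. Lengths are in m, angles in rad, forces in N, time in s.
With the tool pointing down it reaches from about 0.425 to 1.025 m from the base axis. Payload 9.4 kg.
Tool frame: the origin (TCP) lies at the very end of the fingers, on their centre line; the grasp point (between the pads) lies 19 mm behind it; z points along the fingers, y is the line along which they close (so a half turn about z gives the same grasp; the last joint's range is limited). The gripper opens to 93 mm and grips with 3 to 60 N. Pads are 15 mm wide; open, the fingers measure 128 mm over their backs; the gripper's body (75 mm by 188 mm) begins 65 mm behind the grasp point.
Start: joints at [-0.077, 0.599, -0.003, 1.599, 0.002, 0.943, -0.08], TCP at [0.725, -0, 0.219] pointing down, gripper open.
Joint ranges: [-2.57, 2.57], [-0.35, 1.97], [-1.29, 1.29], [0.11, 2.56], [-1.05, 4.19], [0.11, 1.86], [-2.63, 2.63]. Speed limits (rad/s): [2.22, 2.22, 3.01, 3.01, 3.14, 3.14, 3.14].

## Interface

Orientations are given as a 3x3 rotation matrix whose columns are the frame's x, y, z axes.
In Python, from workcell import arm, viewer gives the robot as it stands.
- The arm moves only by the tool jog_arm, never from a script. Its argument "series" is one flat list of numbers, 7 for each row, row after row: the gripper's target within -1 to 1 (fully open at 1, half-way at 0, shut at -1), then the shift along the tool's x, y, z in units of 25 mm (1.0 is 25 mm), then the turn, a rotation vector about the tool's x, y, z in degrees. A call has 1 to 5 rows; each row shifts and turns the commanded pose from where the row before left it, along the tool's axes as they then stand; what a row does not reach is not made up. A row lasts 1/12 s, in which the tool goes at most 41.7 mm and 7.16 degrees, less where a joint would pass 70% of its speed; a pose out of reach is approached as far as the arm can. A call is refused whole if a number of a shift passes 1 or a number of a turn 7.16, either way. A call with a gripper value outside its range is refused whole. The fingers move at their own pace and stop on an object; "force" is the grip in N (left out, the last holds). Time passes only in rows, so rows that do not move let the fingers close. It gives the time, the measured TCP pose, the force, the opening and the grip force at its end, in the units of the state.
- arm.get_state(): the state, without advancing time (a new reading comes with each control period).
- viewer.capture(name): name is "scene" or "side" or "wrist"; returns the picture (420x560x3 uint8, red, green, blue); there is no depth.
- viewer.camera_info(name): a dict with "vfov" (degrees; the focal length in pixels is half the picture's height over the tangent of half this angle, whatever the lens; pixels are square), "cx", "cy" (the principal point, pixels), "camera_from_world" (4x4, takes a point from world to camera coordinates). Camera axes: x right, y up, looking along -z (the intrinsics and any distortion apply to the point x, -y, -z); pixel columns grow to the right and rows downward; lengths in m; the calibration is good to about 2 mm. A picture is of the moment at which its call begins: read the wrist's pose just before it. camera_info takes no time and is no camera call; for the wrist camera it gives the pose at the moment of the call.
- arm.finish_job(): hands the job in; it is judged then, once.
The state is a dict: "time_s": time; "joints": joint angles; "dq": joint speeds; "joint_torque": joint torques, N m; "tool_pos": TCP position; "ee_rot": TCP orientation; "force": force on the tool from outside, world axes, zero at the start; "wrist_torque": the same for the moment, N m; "finger_gap": opening from 0.0 (shut) to 1.0 (fully open); "grasp_force": force on a finger pad.
Only numpy, scipy, OpenCV 4.12 (cv2) and the standard library are available. Lean on these libraries where they do the work, as an engineer would, in place of code of your own. Each camera call takes 0.05 s, during which the arm holds its last target. There are 200 camera calls.

## Task

Lock the paper guillotine: with your fingertips push its raised blade arm right down, then hold the spring safety catch right down with one fingertip while the other fingertip pushes the bolt over the arm until it is fully home, keeping the catch down the whole way. Then let the catch spring back up and come clear. It is all pushing and pressing: lift nothing, least of all the blade arm, and leave everything else where it is.

Things in the scene. Friction and masses are not known exactly. Their poses are not given: they have to be found in the camera images.
- guillotine: Small paper guillotine, fixed: grey board 280 (x) by 240 mm (y), top 30 mm above the table. Origin on the table under the board's centre; +x to its hinge end, away from the user, +y left; turned up to 0.35 rad. Offsets below: (x, y, z) mm in this frame. A steel lock (bolt, catch) stands on the board by its right (-y) edge; two bolt guides, tops at z 63, span the bolt at y -34 and -105.
- blade_arm (a joint): Blade arm angle, rad: 0 = right down along the board's right edge; starts 0.14 to 0.26, front end up; above 0.34 counts as lifted. Aluminium bar 16 mm wide and high along y = -128, hinge at (125, -128, 38), top at z 46 when down, front end x -135, then a black handle to x -210. Stays where left; pressing it down takes 2 to 4 N at bar_top. While up it blocks the bolt.
- bar_top (a point): Point on top of the bar, in the middle of its width, 200 mm from the hinge, a good place to press; moves with the arm; at (-75, -128, 46) when the arm is down.
- bolt (a joint): Bolt travel, m: 0 = open, 0.030 = fully home at its stop, nose over the arm. Slides along -y with about 2 N friction, stays where left. Notched bar 12 mm wide, z 48 to 58, along x = 45, with an upright tab. Blocked unless the catch is 5.5 mm or more down; a catch let up part way jams it in a notch. Only when it is home can the catch come fully up behind it.
- tab_face (a point): Centre of the tab's flat +y face, the face to push. The tab is 26 mm wide (x), 10 mm thick (y), z 58 to 98, 40 mm tall; this point is at (45, -50, 78) with the bolt open and (45, -80, 78) when home.
- catch (a joint): How far the catch is pressed down, m: 0 = up, 0.008 = right down. It moves straight down; spring force about 3 N at the top, 6 N right down; it springs up by itself.
- pad_top (a point): Centre of the catch's flat top pad, beside the bolt on the side of the user: 24 mm (x) by 54 mm (y, along the bolt's travel), long enough that a fingertip may slide along it with the bolt. It moves with the catch; at (-12, -54.5, 80) when up, z 72 when right down. It is 57 mm in x from the middle of the tab.
- disc1: Bystander: loose wooden disc, diameter 72 mm, 14 mm high, on the board; origin under its centre.
- disc2: Bystander: loose wooden disc like disc1, on the table to the right of the blade arm.
- disc3: Bystander: loose wooden disc like disc1, on the table further right.
- glue: Bystander: glue stick standing on the board, diameter 27 mm, 80 mm tall; origin under its centre.
- eraser: Bystander: white eraser on the board, 45 by 20 by 12 mm; origin under its centre.
- tape: Bystander: roll of paper tape lying on the table at the right, diameter 84 mm, 24 mm high; origin under its centre.
- flask: Bystander: dark flask standing on the table at the left, diameter 72 mm, 200 mm tall; origin under its centre.
- ruler: Bystander: aluminium ruler lying on the green cutting mat at the left, 300 by 30 by 3 mm; origin under its centre.

How it is judged:
By the outcome, as a careful person would: the job done as asked, in the order asked, and still so for the second after the job is handed in, with the robot touching nothing.
It also fails if it takes over 42 s, if anything falls off the work surface, if the arm or the gripper's body presses on something with over 40 N, if the wrist force passes 120 N, or if a joint passes its speed limit or range.

## Working session

There is one attempt and no reset: what is moved stays moved. The work goes in short steps, Python scripts to look and compute and a tool call to move; the robot and the scene stay as the last step left them, time stands still between calls to the robot, and variables do not carry over. Pictures are saved under pics/ and viewed, at most 10 in all, crops included, and the job is handed in when it is done.

Besides the shell and the picture viewer there is one more tool, called after "Emit:" in YAML: its name, and indented under it one key for each argument. jog_arm: Moves the arm, as the interface text tells. Its arguments: {"type":"object","properties":{"series":{"type":"array"},"force":{"type":"number"}},"required":["series"]}

```bash
mkdir -p pics; ls; python3 - <<'E'
from workcell import arm, viewer
import cv2,numpy as np
for n in ("scene","side","wrist"):
    i=viewer.camera_info(n); im=viewer.capture(n); cv2.imwrite(f"pics/{n}0.png",im[:,:,::-1]); print(n,i)
s=arm.get_state(); print(s)
a=[cv2.imread(f"pics/{n}0.png") for n in("scene","side")]
E
```

```text
pics
scene {'vfov': 53.569338761039404, 'cx': 284.0943192995805, 'cy': 214.62379225470113, 'camera_from_world': array([[-0.4373932 ,  0.89923522,  0.00795015,  0.23317493],
       [-0.6997086 , -0.34586905,  0.62512597,  0.36058822],
       [ 0.564885  ,  0.26786306,  0.78048339, -1.54236541],
       [ 0.        ,  0.        ,  0.        ,  1.        ]])}
side {'vfov': 46.53287794268718, 'cx': 275.5949392428804, 'cy': 215.33119270087255, 'camera_from_world': array([[ 0.88043243, -0.47356072, -0.02406177, -0.5292041 ],
       [ 0.28851067,  0.49474005,  0.81975232, -0.23504136],
       [-0.37629818, -0.72867861,  0.57221251, -1.29547259],
       [ 0.        ,  0.        ,  0.        ,  1.        ]])}
wrist {'vfov': 68.64948612403671, 'cx': 285.16173146294466, 'cy': 211.0985592675396, 'camera_from_world': array([[ 9.99999677e-01,  1.21642112e-04, -7.94567278e-04,
        -7.23647683e-01],
       [-3.47957191e-04,  9.56578236e-01, -2.91475484e-01,
         3.51221844e-02],
       [ 7.24610071e-04,  2.91475666e-01,  9.56577969e-01,
        -3.91035708e-01],
       [ 0.00000000e+00,  0.00
[... 193 characters left out ...]
q': array([-0.00154465, -0.00334233,  0.00123298, -0.00255192, -0.00041348,
        0.00037397, -0.0010734 ]), 'joint_torque': array([ 4.23705205e-03, -7.65584278e+01,  1.49971146e+00, -2.52563953e+01,
       -5.22377843e-02,  1.48844108e-02,  9.41959070e-05]), 'tool_pos': array([ 7.24637999e-01, -2.00806205e-05,  2.17953529e-01]), 'ee_rot': array([[ 2.61947394e-05,  9.99999286e-01, -1.19484130e-03],
       [ 9.99999997e-01, -2.62887653e-05, -7.86774962e-05],
       [-7.87088509e-05, -1.19483923e-03, -9.99999283e-01]]), 'force': array([ 0.51395163, -0.02875487,  0.72198031]), 'wrist_torque': array([-0.01734416, -0.03235594, -0.04855969]), 'grasp_force': 0.0, 'finger_gap': 0.9995702903632768}
```

View pics/scene0.png

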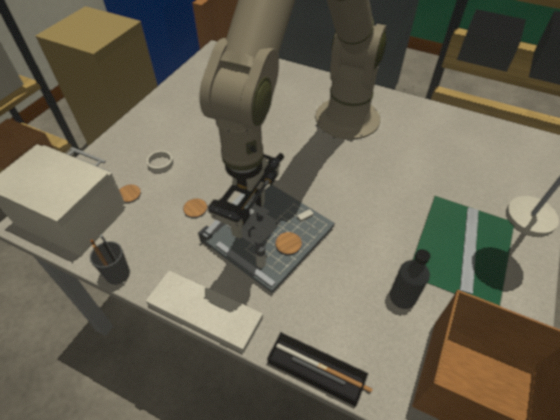

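View pics/side0.png

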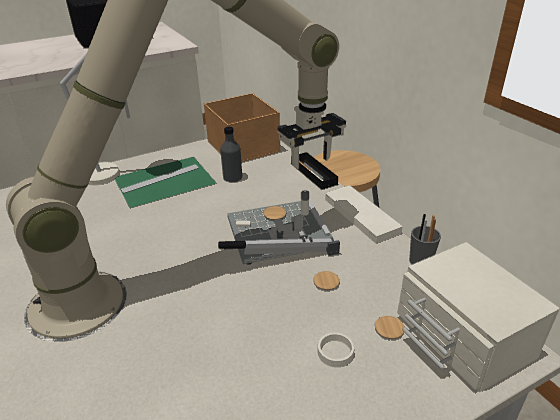

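View pics/wrist0.png

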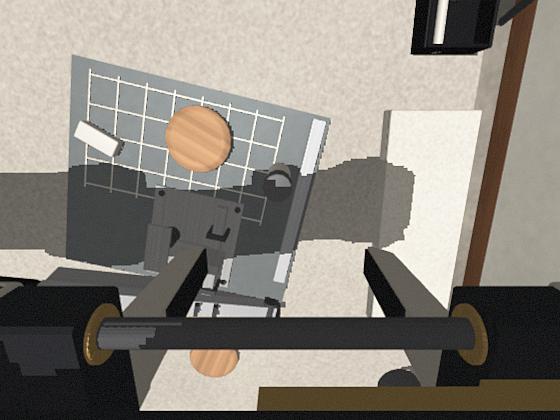

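The wrist view shows the board with corners near (72,55), (329,119) and (66,257). The lock is in shadow around (150–245, 190–270), the glue stick at (277,180) and the blade arm below at y≈290. The side view shows the arm bar from (220,245) to (338,246). Next I'll enhance the lock area and cast rays.

```bash
cat > h.py <<'E'
import numpy as np, cv2
from workcell import arm, viewer
def cam(i,k1=0.):
    f=210/np.tan(np.radians(i["vfov"])/2); return np.array([[f,0,i["cx"]],[0,f,i["cy"]],[0,0,1]]), np.array(i["camera_from_world"])
def ray(i,px,d=np.zeros(5)):
    K,T=cam(i); u=cv2.undistortPoints(np.array([[px]],float),K,d)[0,0]
    R=T[:3,:3]; v=R.T@np.array([u[0],-u[1],-1]); return -R.T@T[:3,3], v/np.linalg.norm(v)
def onz(i,px,z,d=np.zeros(5)):
    c,v=ray(i,px,d); return c+v*(z-c[2])/v[2]
def tri(rs):
    A=sum(np.eye(3)-np.outer(v,v) for c,v in rs); b=sum((np.eye(3)-np.outer(v,v))@c for c,v in rs)
    p=np.linalg.solve(A,b); return p,[np.linalg.norm(np.cross(p-c,v)) for c,v in rs]
def proj(i,P,d=np.zeros(5)):
    K,T=cam(i); P=np.atleast_2d(P)@T[:3,:3].T+T[:3,3]
    return cv2.projectPoints(P*[1,-1,-1],np.zeros(3),np.zeros(3),K,d)[0][:,0]
def bright(im,g=.45): return (255*(im/255.)**g).astype(np.uint8)
E
python3 - <<'E'
from h import *
i=viewer.camera_info("wrist"); print("cam",ray(i,(280,210))[0])
for p in [(72,55),(329,119),(66,257)]: print(p,onz(i,p,.03).round(4))
im=cv2.imread("pics/wrist0.png")[40:320,40:340]
w=cv2.resize(bright(im),None,fx=2.1,fy=2.1,interpolation=cv2.INTER_CUBIC)
cv2.imwrite("pics/w0b.png",w)
E
```

```text
cam [0.72397935 0.08046799 0.38382872]
(72, 55) [0.5017 0.1426 0.03  ]
(329, 119) [0.7721 0.0788 0.03  ]
(66, 257) [ 0.4475 -0.0879  0.03  ]
```

View pics/w0b.png

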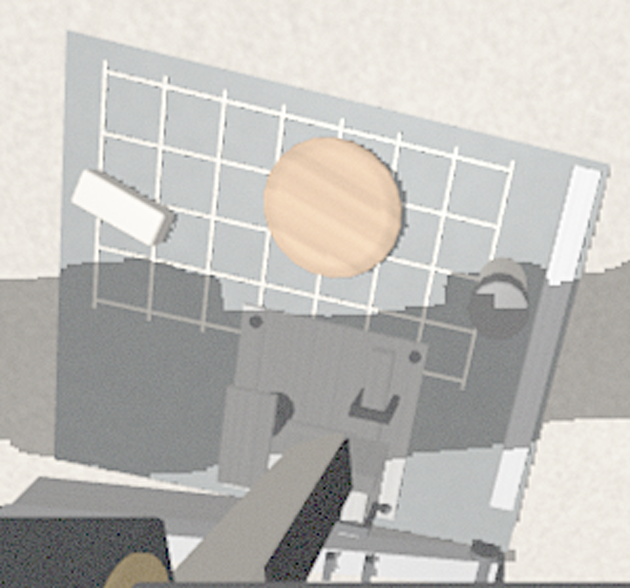

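Board edges measure 278 and 237 mm against 280 and 240, with yaw ≈ -0.232 and centre ≈ (0.610, -0.005), so this is consistent. The picture shows the pad near (245,430) and the tab near (375,395) in the crop. I'll align the tool and move over the bar for a near view.

Emit:
jog_arm:
  series: [-0.15, 0, 0, 0, 0, 0, 6.64, -0.15, 0, 0, 0, 0, 0, 6.64, -0.15, -0.8, -0.9, 0, 0, 0, 0, -0.15, -0.8, -0.9, 0, 0, 0, 0, -0.15, -0.8, -0.9, 0, 0, 0, 0]

```text
time_s: 0.57
tool_pos: [0.6443, -0.043, 0.2179]
ee_rot: [[0.229, 0.973, -0.001], [0.973, -0.229, -0.0], [-0.0, -0.001, -1.0]]
force: [0.3, -1.2, 0.4]
finger_gap: 0.694
grasp_force: 0.0
```

Emit:
jog_arm:
  series: [-0.15, -0.8, -0.9, 0, 0, 0, 0, -0.15, -0.8, -0.9, 0, 0, 0, 0, -0.15, -0.8, -0.9, 0, 0, 0, 0, -0.15, -0.8, -0.9, 0, 0, 0, 0, -0.15, -0.8, -0.9, 0, 0, 0, 0]

```text
time_s: 0.98
tool_pos: [0.5116, -0.1149, 0.2185]
ee_rot: [[0.23, 0.973, -0.0], [0.973, -0.23, -0.0], [-0.0, -0.0, -1.0]]
force: [0.7, -1.7, -0.1]
finger_gap: 0.43
grasp_force: 0.0
```

Emit:
jog_arm:
  series: [-0.15, 0, 0, 0, 0, 0, 0, -0.15, 0, 0, 0, 0, 0, 0, -0.15, 0, 0, 0, 0, 0, 0]

```text
time_s: 1.23
tool_pos: [0.5138, -0.1141, 0.2189]
ee_rot: [[0.23, 0.973, 0.001], [0.973, -0.23, 0.0], [0.0, 0.001, -1.0]]
force: [1.1, 0.1, -0.1]
finger_gap: 0.428
grasp_force: 0.0
```

```bash
python3 - <<'E'
from h import *
import json
i=viewer.camera_info("wrist"); im=viewer.capture("wrist")[:,:,::-1]; s=arm.get_state()
np.save("pics/i1.npy",i,allow_pickle=True); cv2.imwrite("pics/w1.png",bright(im,.6))
print(s["time_s"],s["tool_pos"],s["ee_rot"],s["finger_gap"],s["force"])
def G(p,y=-.2318,c=(.6098,-.0046)):
    R=np.array([[np.cos(y),-np.sin(y)],[np.sin(y),np.cos(y)]]); p=np.array(p)/1000.
    return np.r_[R@p[:2]+c,p[2]]
for n,p in dict(tabtop=(45,-50,98),face=(45,-50,78),pad=(-12,-54.5,80),padc=(-24,-27.5,80),padc2=(0,-81.5,80),corner=(-140,120,30),corner2=(140,120,30),c3=(140,-120,30)).items(): print(n,proj(i,G(p)).round(0))
E
```

```text
1.2833 [ 0.5141946  -0.11381201  0.21873066] [[ 2.28853016e-01  9.73460516e-01  9.59278326e-04]
 [ 9.73460920e-01 -2.28853259e-01  1.50890475e-04]
 [ 3.66419891e-04  8.99288222e-04 -9.99999529e-01]] 0.42225726432421484 [-0.00098893 -0.20301456 -0.56625737]
tabtop [[412. 119.]]
face [[404. 119.]]
pad [[344. 124.]]
padc [[333.  94.]]
padc2 [[355. 153.]]
corner [[209. -69.]]
corner2 [[506. -68.]]
c3 [[463. 181.]]
```

View pics/w1.png

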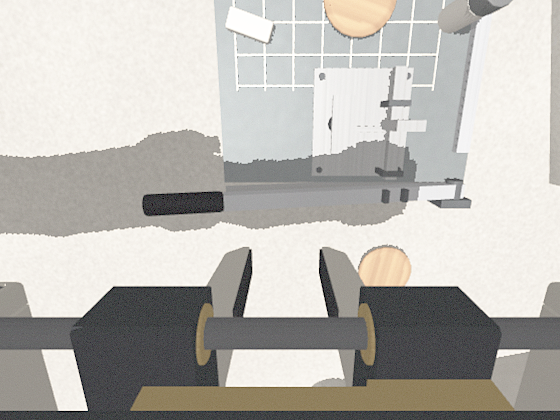

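The predicted tab face top (412,119) matches the tab seen at (397–427, 120–132), and the bar runs from (222,195) to (460,185) as expected. I'll zoom on the lock without brightening to confirm the pad edges and get the fine correction.

```bash
python3 - <<'E'
from h import *
im=viewer.capture("wrist")[:,:,::-1]
c=im[50:220,200:480]
c=cv2.resize(cv2.normalize(c.astype(np.float32)**1.3,None,0,255,cv2.NORM_MINMAX).astype(np.uint8),None,fx=2.8,fy=2.8,interpolation=cv2.INTER_CUBIC)
cv2.imwrite("pics/w2.png",c)
E
```

```text
(no output)
```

View pics/w2.png

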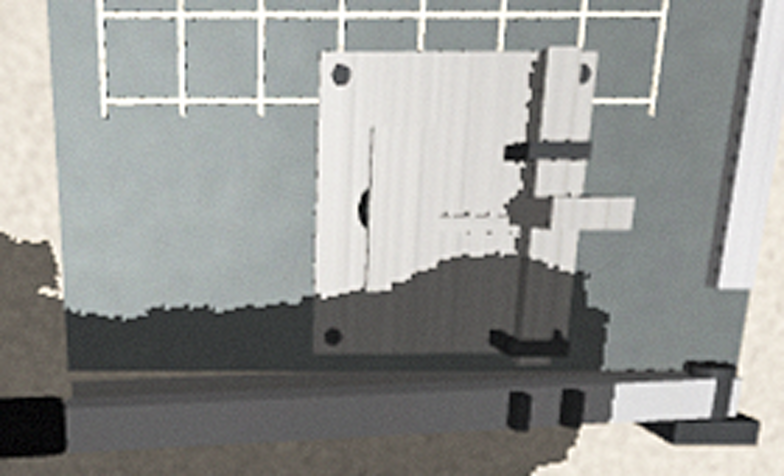

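The zoom shows the tab top at crop (553–635, 196–230), i.e. pixels (397.5–426.8, 120–132). The pad's left edge is at crop x≈370, pixel 332, and it was predicted at 333. I'll triangulate the tab top with the first view and compute the shifts.

```bash
python3 - <<'E'
from h import *
i1=np.load("pics/i1.npy",allow_pickle=True).item()
i0=dict(i1); i0["camera_from_world"]=np.array([[ 9.99999677e-01,1.21642112e-04,-7.94567278e-04,-7.23647683e-01],[-3.47957191e-04,9.56578236e-01,-2.91475484e-01,3.51221844e-02],[7.24610071e-04,2.91475666e-01,9.56577969e-01,-3.91035708e-01],[0,0,0,1]])
y=-.2318;c=np.array([.6098,-.0046]);R=np.array([[np.cos(y),-np.sin(y)],[np.sin(y),np.cos(y)]])
def g(P): return (np.r_[R.T@(P[:2]-c),P[2]]*1000).round(1)
p,e=tri([ray(i0,(222.9,205.7)),ray(i1,(412.1,120))]); print("tab top +y mid",g(p),e)
for q in [(397.5,120),(426.8,120),(412,132)]: print(g(onz(i1,q,.098)))
for q in [(332,100),(332,140)]: print("padL",g(onz(i1,q,.08)))
print("board",g(onz(i1,(200+68/2.8,50+371/2.8),.03)))
s=arm.get_state(); print("tcp",g(s["tool_pos"]),s["force"])
# arm: bar front/handle junction, top rear/front edges
print("bar junction z", [(z,g(onz(i1,(223,200),z/1000))) for z in (80,90,100,110)])
E
```

```text
tab top +y mid [ 55.  -28.8  34.6] [np.float64(0.026199230086958493), np.float64(0.026199230086958483)]
[ 31.9 -50.4  98. ]
[ 58.2 -50.4  98. ]
[ 46.2 -60.9  98. ]
padL [-24.8 -32.7  80. ]
padL [-23.2 -69.1  80. ]
board [-139.8 -121.2   30. ]
tcp [ -68.  -128.1  218.6] [ 0.93502776 -0.52335753  0.36394453]
bar junction z [(80, array([-132.2, -129.2,   80. ])), (90, array([-130.1, -126.5,   90. ])), (100, array([-128. , -123.9,  100. ])), (110, array([-126. , -121.2,  110. ]))]
```

The w0 point was a mis-identified feature, because the tab was hidden behind the finger there. In w1 the tab's size (26.3 × 10.5 mm) and place (45, -50.4) match z = 98 well, and contact will confirm the heights. Now I'll press the blade arm down.

Emit:
jog_arm:
  series: [-0.15, 0, -0.28, 0.8, 0, 0, 0, -0.15, 0, 0, 1, 0, 0, 0, -0.15, 0, 0, 1, 0, 0, 0, -0.15, 0, 0, 0.8, 0, 0, 0, -0.15, 0, 0, 0.4, 0, 0, 0]

```text
time_s: 1.75
tool_pos: [0.5062, -0.1118, 0.1162]
ee_rot: [[0.228, 0.974, -0.003], [0.974, -0.228, 0.001], [-0.0, -0.003, -1.0]]
force: [-0.8, -0.2, 0.5]
finger_gap: 0.424
grasp_force: 0.0
```

Emit:
jog_arm:
  series: [-0.15, 0, 0, 0.4, 0, 0, 0, -0.15, 0, 0, 0.4, 0, 0, 0, -0.15, 0, 0, 0.4, 0, 0, 0, -0.15, 0, 0, 0.4, 0, 0, 0, -0.15, 0, 0, 0.3, 0, 0, 0]

```text
time_s: 2.17
tool_pos: [0.5061, -0.1126, 0.0704]
ee_rot: [[0.23, 0.973, -0.0], [0.973, -0.23, 0.0], [0.0, -0.0, -1.0]]
force: [-1.7, -0.4, 3.3]
finger_gap: 0.425
grasp_force: 1.3
```

Emit:
jog_arm:
  series: [-0.15, 0, 0, 0.3, 0, 0, 0, -0.15, 0, 0, 0.3, 0, 0, 0, -0.15, 0, 0, 0.2, 0, 0, 0, -0.15, 0, 0, 0.1, 0, 0, 0, -0.15, 0, 0, 0, 0, 0, 0]

```text
time_s: 2.58
tool_pos: [0.5063, -0.1128, 0.0481]
ee_rot: [[0.23, 0.973, -0.0], [0.973, -0.23, -0.0], [-0.0, -0.0, -1.0]]
force: [-0.3, -0.2, 0.2]
finger_gap: 0.427
grasp_force: 0.0
```

Emit:
jog_arm:
  series: [-0.15, 0, 0, 0.06, 0, 0, 0, -0.15, 0, 0, 0.06, 0, 0, 0, -0.15, 0, 0, 0.06, 0, 0, 0, -0.15, 0, 0, 0, 0, 0, 0, -0.15, 0, 0, 0, 0, 0, 0]

```text
time_s: 3.0
tool_pos: [0.5067, -0.1129, 0.0461]
ee_rot: [[0.23, 0.973, 0.002], [0.973, -0.23, -0.0], [0.0, 0.002, -1.0]]
force: [-4.6, 1.3, 25.6]
finger_gap: 0.426
grasp_force: 13.2
```

The bar bottomed at z = 0.046 with 25 N, so the arm is down. Now I'll rise and move over the lock.

Emit:
jog_arm:
  series: [-0.15, 0, 0, -0.6, 0, 0, 0, -0.15, 0, 0, -1, 0, 0, 0, -0.15, 0, 0, -1, 0, 0, 0, -0.15, 0, 0, -1, 0, 0, 0, -0.15, 0, 0, -0.6, 0, 0, 0]

```text
time_s: 3.42
tool_pos: [0.5072, -0.113, 0.1517]
ee_rot: [[0.23, 0.973, 0.003], [0.973, -0.23, -0.0], [0.0, 0.003, -1.0]]
force: [0.6, -0.6, -0.5]
finger_gap: 0.424
grasp_force: 0.0
```

Emit:
jog_arm:
  series: [-0.15, 0.7, 0.73, 0, 0, 0, 0, -0.15, 0.7, 0.73, 0, 0, 0, 0, -0.15, 0.7, 0.73, 0, 0, 0, 0, -0.15, 0.7, 0.73, 0, 0, 0, 0, -0.15, 0.7, 0.73, 0, 0, 0, 0]

```text
time_s: 3.83
tool_pos: [0.6165, -0.0479, 0.1496]
ee_rot: [[0.23, 0.973, 0.001], [0.973, -0.23, -0.0], [0.0, 0.001, -1.0]]
force: [0.6, -0.9, 0.4]
finger_gap: 0.427
grasp_force: 0.0
```

Emit:
jog_arm:
  series: [-0.15, 0, 0, 0, 0, 0, 0, -0.15, 0, 0, 0, 0, 0, 0, -0.15, 0, 0, 0, 0, 0, 0]

```text
time_s: 4.08
tool_pos: [0.6144, -0.0491, 0.149]
ee_rot: [[0.23, 0.973, -0.001], [0.973, -0.23, -0.0], [-0.001, -0.0, -1.0]]
force: [0.1, 0.4, 0.6]
finger_gap: 0.426
grasp_force: 0.0
```

```bash
cat >> h.py <<'E'
y0=-.2318;c0=np.array([.6098,-.0046]);R0=np.array([[np.cos(y0),-np.sin(y0)],[np.sin(y0),np.cos(y0)]])
def g(P): return (np.r_[R0.T@(P[:2]-c0),P[2]]*1000).round(1)
def w(p): p=np.array(p)/1000.; return np.r_[R0@p[:2]+c0,p[2]]
E
python3 - <<'E'
from h import *
i=viewer.camera_info("wrist"); im=viewer.capture("wrist")[:,:,::-1]; s=arm.get_state()
np.save("pics/i3.npy",i,allow_pickle=True); cv2.imwrite("pics/w3.png",bright(im,.7))
print(s["time_s"],g(s["tool_pos"]),s["finger_gap"],s["force"])
for n,p in dict(tabtopL=(32,-50,98),tabtopR=(58,-50,98),padA=(-24,-27.5,80),padB=(0,-27.5,80),tipP=(-12,-40,150)).items(): print(n,proj(i,w(p)).round(0))
E
```

```text
4.1333 [ 14.6 -42.7 149.1] 0.4243970474316119 [ 0.10290438  0.21474921 -0.31653022]
tabtopL [[309. 239.]]
tabtopR [[343. 239.]]
padA [[237. 204.]]
padB [[267. 204.]]
tipP [[241. 257.]]
```

View pics/w3.png

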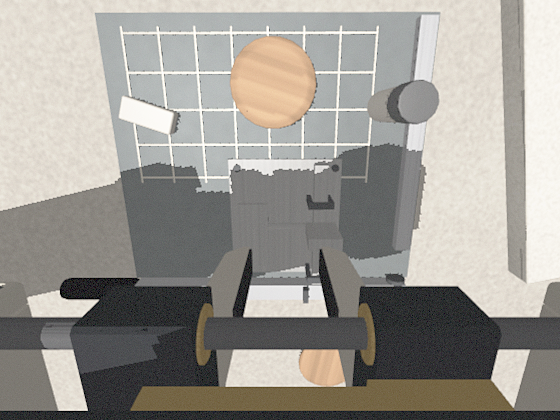

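The view shows the tab face top edge at (308–342, 239), predicted (309–343, 239), and the pad corner at (237,204), also as predicted. Two views therefore confirm the heights. The blade arm lies down. Descending to just above the pad.

Emit:
jog_arm:
  series: [-0.15, 0.13, 0.08, 0, 0, 0, 0, -0.15, 0, 0, 0.7, 0, 0, 0, -0.15, 0, 0, 0.8, 0, 0, 0, -0.15, 0, 0, 0.7, 0, 0, 0, -0.15, 0, 0, 0.3, 0, 0, 0]

```text
time_s: 4.55
tool_pos: [0.6165, -0.0463, 0.0849]
ee_rot: [[0.23, 0.973, -0.002], [0.973, -0.23, -0.0], [-0.001, -0.002, -1.0]]
force: [-1.0, -0.2, -1.0]
finger_gap: 0.426
grasp_force: 0.0
```

Emit:
jog_arm:
  series: [-0.15, 0, 0, 0, 0, 0, 0, -0.15, 0, 0, 0, 0, 0, 0]

```text
time_s: 4.72
tool_pos: [0.6177, -0.0462, 0.0868]
ee_rot: [[0.23, 0.973, -0.0], [0.973, -0.23, -0.0], [-0.0, -0.0, -1.0]]
force: [0.4, 0.7, -0.6]
finger_gap: 0.426
grasp_force: 0.0
```

```bash
python3 - <<'E'
from h import *
s=arm.get_state(); print(s["time_s"],g(s["tool_pos"]),s["finger_gap"],s["force"])
E
```

```text
4.7167 [ 17.3 -38.7  86.8] 0.4259336810685559 [ 0.35075882  0.67502263 -0.55381756]
```

Emit:
jog_arm:
  series: [-0.15, 0, 0, 0.2, 0, 0, 0, -0.15, 0, 0, 0.16, 0, 0, 0, -0.15, 0, 0, 0.14, 0, 0, 0, -0.15, 0, 0, 0.1, 0, 0, 0, -0.15, 0, 0, 0, 0, 0, 0]

```text
time_s: 5.13
tool_pos: [0.6187, -0.046, 0.0724]
ee_rot: [[0.23, 0.973, 0.002], [0.973, -0.23, -0.0], [0.0, 0.002, -1.0]]
force: [0.2, -0.2, 5.6]
finger_gap: 0.421
grasp_force: 3.2
```

Emit:
jog_arm:
  series: [-0.15, 0, 0, 0.04, 0, 0, 0, -0.15, 0, 0, 0, 0, 0, 0]

```text
time_s: 5.3
tool_pos: [0.6188, -0.046, 0.0722]
ee_rot: [[0.23, 0.973, 0.002], [0.973, -0.23, -0.0], [0.0, 0.002, -1.0]]
force: [-1.6, -0.2, 15.1]
finger_gap: 0.423
grasp_force: 7.7
```

The catch is right down at 0.0722 m with 15 N. Now I'll slide the bolt.

Emit:
jog_arm:
  series: [-0.15, -0.1, 0, 0, 0, 0, 0, -0.15, -0.1, 0, 0, 0, 0, 0, -0.15, -0.1, 0, 0, 0, 0, 0, -0.15, -0.1, 0, 0, 0, 0, 0]

```text
time_s: 5.63
tool_pos: [0.6178, -0.0515, 0.0723]
ee_rot: [[0.227, 0.974, 0.004], [0.974, -0.227, 0.004], [0.005, 0.003, -1.0]]
force: [1.0, 11.1, 14.8]
finger_gap: 0.424
grasp_force: 8.1
```

Emit:
jog_arm:
  series: [-0.15, -0.1, 0, 0, 0, 0, 0, -0.15, -0.1, 0, 0, 0, 0, 0, -0.15, -0.1, 0, 0, 0, 0, 0]

```text
time_s: 5.88
tool_pos: [0.616, -0.0588, 0.0723]
ee_rot: [[0.227, 0.974, 0.004], [0.974, -0.227, 0.004], [0.005, 0.003, -1.0]]
force: [1.8, 10.3, 14.3]
finger_gap: 0.426
grasp_force: 7.9
```

```bash
python3 - <<'E'
from h import *
s=arm.get_state(); print(s["time_s"],g(s["tool_pos"]),s["finger_gap"],s["force"],R0.T@s["force"][:2])
E
```

```text
5.8833 [ 18.5 -51.3  72.3] 0.4263599095262048 [ 1.76795239 10.33046659 14.30922099] [-0.65254799 10.46032393]
```

Emit:
jog_arm:
  series: [-0.15, -0.1, 0, 0, 0, 0, 0, -0.15, -0.1, 0, 0, 0, 0, 0, -0.15, -0.1, 0, 0, 0, 0, 0, -0.15, -0.1, 0, 0, 0, 0, 0, -0.15, -0.1, 0, 0, 0, 0, 0]

```text
time_s: 6.3
tool_pos: [0.6131, -0.0712, 0.0723]
ee_rot: [[0.227, 0.974, 0.004], [0.974, -0.227, 0.004], [0.005, 0.003, -1.0]]
force: [0.7, 11.3, 14.0]
finger_gap: 0.428
grasp_force: 7.5
```

Emit:
jog_arm:
  series: [-0.15, -0.1, 0, 0, 0, 0, 0, -0.15, -0.1, 0, 0, 0, 0, 0, -0.15, -0.1, 0, 0, 0, 0, 0, -0.15, 0, 0, 0, 0, 0, 0]

```text
time_s: 6.63
tool_pos: [0.6117, -0.0772, 0.0723]
ee_rot: [[0.226, 0.974, 0.005], [0.974, -0.226, 0.005], [0.006, 0.003, -1.0]]
force: [1.8, 15.3, 14.5]
finger_gap: 0.424
grasp_force: 10.8
```

```bash
python3 - <<'E'
from h import *
s=arm.get_state(); print(s["time_s"],g(s["tool_pos"]),s["finger_gap"],s["force"],R0.T@s["force"][:2],s["wrist_torque"])
E
```

```text
6.6333 [ 18.5 -70.2  72.3] 0.42412227279194165 [ 1.83659101 15.32172233 14.52798927] [-1.73238509 15.33385416] [ 3.28981156 -0.15483304  0.10634793]
```

Emit:
jog_arm:
  series: [-0.15, -0.06, 0, 0, 0, 0, 0, -0.15, -0.06, 0, 0, 0, 0, 0, -0.15, 0, 0, 0, 0, 0, 0]

```text
time_s: 6.88
tool_pos: [0.6116, -0.0774, 0.0723]
ee_rot: [[0.223, 0.975, 0.005], [0.975, -0.223, 0.007], [0.008, 0.004, -1.0]]
force: [2.1, 21.6, 14.2]
finger_gap: 0.422
grasp_force: 13.8
```

```bash
python3 - <<'E'
from h import *
i=viewer.camera_info("wrist"); im=viewer.capture("wrist")[:,:,::-1]; im2=viewer.capture("side")[:,:,::-1]
s=arm.get_state(); print(s["time_s"],g(s["tool_pos"]),s["finger_gap"],s["force"],R0.T@s["force"][:2],s["wrist_torque"])
np.save("pics/i4.npy",i,allow_pickle=True)
cv2.imwrite("pics/w4.png",cv2.resize(bright(im,.5)[120:330,150:430],None,fx=2.8,fy=2.8,interpolation=cv2.INTER_CUBIC))
for y in(-50,-80):print(proj(i,w((45,y,98))).round(0),proj(i,w((45,y,58))).round(0))
E
```

```text
6.9833 [ 18.5 -70.5  72.3] 0.4217266139295312 [ 2.34750433 20.30660078 14.24249319] [-2.38031132 20.30278134] [ 4.64336446 -0.48385053  0.2983893 ]
[[340. 244.]] [[329. 219.]]
[[337. 298.]] [[327. 263.]]
```

View pics/w4.png

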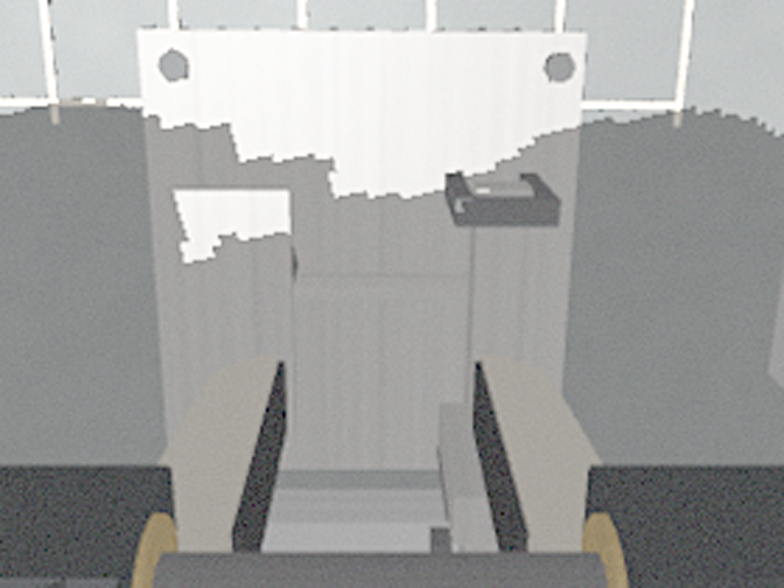

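The tab's face foot is seen at pixel row ≈264.6; fully home predicts 263 and open predicts 219. I'll check the bolt's rear end as well.

```bash
python3 - <<'E'
from h import *
i1=np.load("pics/i1.npy",allow_pickle=True).item();i4=np.load("pics/i4.npy",allow_pickle=True).item()
print(g(onz(i1,(400,50+47/2.8),.058)),g(onz(i4,(150+500/2.8,120+183/2.8),.058)),g(onz(i4,(307,264.6),.058)))
E
```

```text
[43.2 -1.1 58. ] [ 43.7 -28.7  58. ] [ 32.2 -80.9  58. ]
```

The tab is at gy ≈ -80.9 and the push force rises without motion, so the bolt is at its stop. I'll relax the sideways push, then let the catch up and come clear.

Emit:
jog_arm:
  series: [-0.15, 0.08, 0, 0, 0, 0, 0, -0.15, 0.04, 0, 0, 0, 0, 0, -0.15, 0.02, 0, -0.1, 0, 0, 0, -0.15, 0.02, 0, -0.2, 0, 0, 0, -0.15, 0, 0, -0.3, 0, 0, 0]

```text
time_s: 7.4
tool_pos: [0.61, -0.0769, 0.085]
ee_rot: [[0.225, 0.974, -0.0], [0.974, -0.225, 0.004], [0.004, -0.001, -1.0]]
force: [3.2, 11.5, -7.3]
finger_gap: 0.427
grasp_force: 5.7
```

Emit:
jog_arm:
  series: [-0.15, 0.1, 0, -0.5, 0, 0, 0, -0.15, 0, 0, -0.8, 0, 0, 0, -0.15, 0, 0, -1, 0, 0, 0, -0.15, 0, 0, -1, 0, 0, 0, -0.15, 0, 0, -0.6, 0, 0, 0]

```text
time_s: 7.82
tool_pos: [0.6105, -0.079, 0.1854]
ee_rot: [[0.23, 0.973, 0.002], [0.973, -0.23, -0.0], [0.0, 0.002, -1.0]]
force: [0.1, -0.3, 0.6]
finger_gap: 0.427
grasp_force: 0.0
```

Emit:
jog_arm:
  series: [-0.15, -0.9, 0, -0.2, 0, 0, 0, -0.15, -0.9, 0, -0.2, 0, 0, 0, -0.15, -0.6, 0, -0.1, 0, 0, 0, -0.15, 0, 0, 0, 0, 0, 0, -0.15, 0, 0, 0, 0, 0, 0]

```text
time_s: 8.23
tool_pos: [0.5959, -0.138, 0.1954]
ee_rot: [[0.232, 0.973, -0.0], [0.973, -0.232, 0.0], [0.0, -0.0, -1.0]]
force: [1.0, -0.0, 0.3]
finger_gap: 0.422
grasp_force: 0.0
```

```bash
python3 - <<'E'
from h import *
i=viewer.camera_info("wrist"); im=viewer.capture("wrist")[:,:,::-1]
s=arm.get_state(); print(s["time_s"],g(s["tool_pos"]),s["force"])
cv2.imwrite("pics/w5.png",cv2.resize(bright(im,.7)[20:310,130:500],None,fx=2,fy=2,interpolation=cv2.INTER_CUBIC))
np.save("pics/i5.npy",i,allow_pickle=True)
for n,p in dict(face50=(45,-50,98),face80=(45,-80,98),padUp=(-24,-27.5,80),padDn=(-24,-27.5,72),padUp2=(0,-81.5,80),padDn2=(0,-81.5,72)).items():
  q=proj(i,w(p))[0]; print(n,q.round(1),((q-[130,20])*2).round(0))
E
```

```text
8.2833 [  17.1 -131.7  195.2] [ 0.35332175 -0.2811991   0.11398465]
face50 [319.7 114. ] [379. 188.]
face80 [318.6 151.2] [377. 262.]
padUp [237.2  86.7] [214. 133.]
padDn [238.6  87.6] [217. 135.]
padUp2 [266.6 150.9] [273. 262.]
padDn2 [267.1 150. ] [274. 260.]
```

View pics/w5.png

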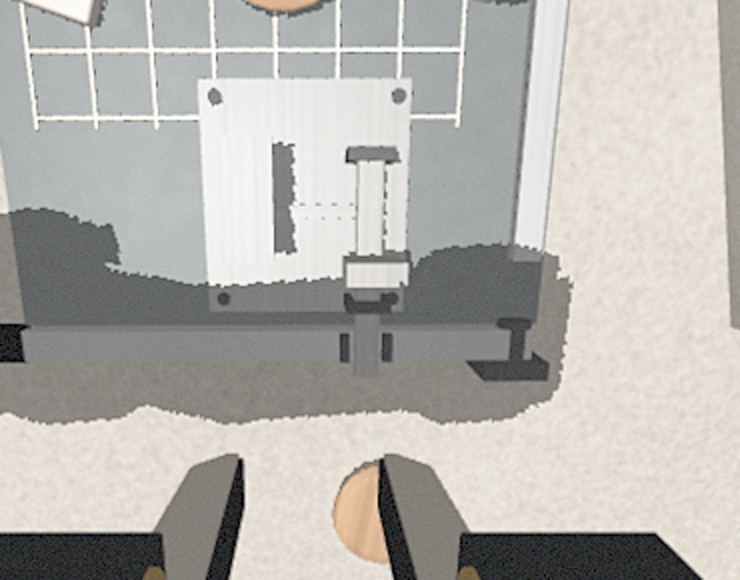

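The tab edge is at crop (377,262), exactly where home predicts, and the bolt nose lies over the arm. As a last check that the catch is up and the bystanders are unmoved, I'll compare side views from start and now.

```bash
python3 - <<'E'
from h import *
i=viewer.camera_info("side"); im=viewer.capture("side")[:,:,::-1]; a=cv2.imread("pics/side0.png")
print([(z,proj(i,w((-12,-54.5,z)))[0].round(1)) for z in(80,72)])
f=lambda m:cv2.resize(bright(m,.7)[180:280,210:350],None,fx=5.4,fy=2.9*1.0,interpolation=cv2.INTER_CUBIC)
f=lambda m:cv2.resize(bright(m,.7)[180:270,240:340],None,fx=4,fy=4,interpolation=cv2.INTER_CUBIC)
cv2.imwrite("pics/s5.png",np.hstack([f(a),f(im)]))
E
```

```text
[(80, array([279.2, 224.8])), (72, array([279.2, 227. ]))]
```

View pics/s5.png

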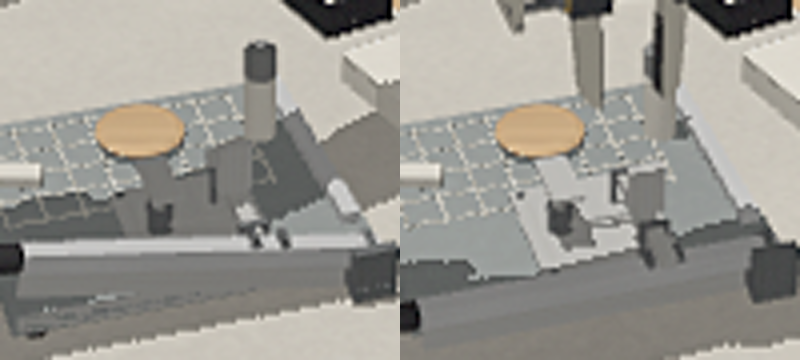

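The left half (start) and right half (now) show the pad at the same height (crop ≈(150,165) in both), with its dark end face at ≈(160,215). The arm is down, the bolt is over it, and the disc and eraser are unmoved.

```bash
python3 -c "
from workcell import arm; print(arm.finish_job())"
```

```text
the job is handed in; nothing more can be done
None
```

The guillotine is locked and handed in: the blade arm is right down, the bolt is fully home over it with the catch held down throughout, the catch looks back up in the side view, the disc and eraser are unmoved, and the robot is clear at about 8 s of the 42 s limit.

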